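Oil stone back into its push-latch drawer

ROBOT

A 6-joint arm with a two-finger parallel gripper is mounted at the origin on a cart in front of the work surface, level with it; the furniture and walls round the work are solid. World frame = base frame: x ahead of the robot, y to its left, z up, the work surface at z = 0. Lengths are in m, angles in rad, forces in N, time in s.
With the tool pointing down it reaches from about 0.375 to 0.975 m from the base axis. Payload 3.8 kg.
Tool frame: the origin (TCP) lies midway between the tips of the shut fingers; the grasp point (between the pads) lies 19 mm behind it; z points along the fingers, y is the line along which they close (so a half turn about z gives the same grasp; the last joint's range is limited). The gripper opens to 85 mm and grips with 20 to 120 N. Pads are 22 mm wide; open, the fingers measure 114 mm over their backs; the gripper's body (76 mm by 85 mm) begins 54 mm behind the grasp point. The pads swing forward as they close: fully open they stand 13 mm farther back than shut.
Start: joints at [-1.262, 0.264, 1.604, -0, 1.274, -0.037], TCP at [0.229, -0.635, 0.231] pointing down, gripper open.
Joint ranges: [-2.63, 2.63], [-0.94, 2.18], [0.31, 2.57], [-1.31, 4.45], [0, 2.66], [-2.55, 2.55]. Speed limits (rad/s): [2.57, 2.57, 3.14, 3.14, 3.14, 3.14].

INTERFACE

Orientations are given as a rotation vector (axis times angle).
In Python, from rig import monitor, cams, manip gives the robot as it stands.
- The arm moves only by the tool send_rows, never from a script. Its argument "steps" is text: rows parted by semicolons, each of 5 numbers parted by spaces: the shift along the tool's x, y, z in cm, then the turn about the tool's z in degrees, then the finger opening in cm, from 0 to 8.54. A call has 1 to 12 rows; each row shifts and turns the commanded pose from where the row before left it, along the tool's axes as they then stand; what a row does not reach is not made up. A row lasts 1/8 s, in which the tool goes at most 62.5 mm and 10.7 degrees, less where a joint would pass 70% of its speed; a pose out of reach is approached as far as the arm can. A call is refused whole if a number of a shift passes 6.25 or a number of a turn 10.7, either way. A call with a gripper value outside its range is refused whole. The fingers move at their own pace and stop on an object; the grip force is fixed at half the most. Time passes only in rows, so rows that do not move let the fingers close. It gives the time, the measured TCP pose, the force, the opening and the grip force at its end, in the units of the state.
- monitor.sense(): the state, without advancing time (a new reading comes with each control period).
- cams.read_camera(name): name is "scene" or "top" or "wrist"; returns a dict with "frame" (480x640x3 uint8, blue, green, red), "camera_matrix" (3x3 intrinsics, pixels), "k1" (the pictures are not rectified: a ray, as slopes to the right and down, at radius r is drawn at 1 + k1 r^2 times it, then the intrinsics apply), "rvec" (rotation vector, rad) and "tvec" (3), from world to camera coordinates, as OpenCV has them. Camera axes: x right, y down, z forward; pixel columns grow to the right and rows downward; lengths in m; the calibration is good to about 2 mm. A picture is of the moment at which its call begins. There is no depth.
- manip.hand_in(): hands the job in; it is judged then, once.
The state is a dict: "t": time; "qpos": joint angles; "joint_vel": joint speeds; "joint_efforts": joint torques, N m; "tcp_pos": TCP position; "eef_rot": TCP orientation; "wrist_force": force on the tool from outside, world axes, zero at the start; "torque": the same for the moment, N m; "width": finger opening in m; "grasp_force": force on a finger pad.
Only numpy, scipy, OpenCV 4.12 (cv2) and the standard library are available. Lean on these libraries where they do the work, as an engineer would, in place of code of your own. Each camera call takes 0.05 s, during which the arm holds its last target. There are 200 camera calls.

TASK

Put the oil stone away in its drawer: press the wooden drawer front of the low green bench box until the push latch lets go and the drawer springs out, lay the stone flat and fully down in its fitted nest, let go of it, then push the drawer in again until the latch catches and it stays shut by itself. The latch is a small plastic one and gives no more than a soft stop when it has clicked, so press gently (under 10 N), and set the brittle stone down without dropping it; leave the brush, the needle file and the graver where they lie.

Things in the scene. Friction and masses are not known exactly. Their poses are not given: they have to be found in the camera images.
- stone_box: low green painted steel box fixed to the worktop, 110 deep (own x), 176 wide (own y), 54 high, a black rubber mat on top (56). Origin: on its underside, 50 mm behind its open front edge, midway in y. The front faces own -x, roughly to the robot; the drawer comes out that way. The opening's upper edge is 48 mm above the worktop. In it sits a push latch: see stone_drawer and drawer_front
- drawer_front (a point): centre of the outer face of the drawer's pale wooden front, marked by a 26 mm brass press disc; the front is 157 wide, 12 thick, 8 to 45 mm above the worktop, no handle; latched it stands 21 to 23 mm proud of the box. Own x points into the box. Pressing meets 3 to 5 N of spring until, 1 to 2 mm after the latch clicks over, a stiff rubber buffer (14 N/mm) is felt: stop there; over 10 N is too much
- nest (a point): centre of the nest's cork floor in the drawer, 21 mm above the worktop, 55 mm behind the outer face of the front; moves with the drawer, axes as the box. The nest is 41 (own x) by 128 mm (own y) at the bottom; its rails and end stops rise 8 mm above the cork, their lips flared 2 mm a side. With the drawer out, 43 mm are free from its centre line to the wooden front, 48 mm or more to the box
- stone_drawer (a joint): position in m, growing outward: out at its stop 0.095; latched 0.004 to 0.006. A spring (3 N shut, 1.5 N out) drives it out. Pressed in 6 to 16 mm from latched and let go, it is released; pushed in from open to that same depth (0 to -0.012) and let go, it latches and settles back. The depth differs, unseen; a shorter push changes nothing. Push the last 30 mm at some 10 mm/s: faster jolts the latch
- oil_stone: dark grey rectangular oil stone, 38 x 125 x 21 mm (own x, y, z), about 0.3 kg, lying loose on the worktop beside the box. Origin: centre of its underside. May go into the nest either way round
- bench_brush: bench brush of wood, 26 x 165 x 23 mm, lying on the other side of the box; origin: centre of its underside; long side along own y; leave it alone
- needle_file: needle file with red handle, 20 x 191 x 20 mm, lying on the worktop at the right, near the caliper; origin: centre of its underside; long side along own y; leave it alone
- graver: graver with wooden handle, 21 x 105 x 21 mm, lying on the mat on top of the box, toward its back; origin: centre of its underside; long side along own y; leave it alone

How it is judged:
On the way, in this order (a step that is already met when the one before it is completed fails the run):
1. the latch is released and the drawer has sprung out (value of joint stone_drawer above 0.085 m), for 0.2 s.
2. the stone lies home in its nest and is let go, the drawer still out (value of joint stone_drawer above 0.07 m and horizontal distance between oil_stone and nest below 0.005 m and z of oil_stone in the frame of nest below 0.002 m and angle between oil_stone's own z axis and vertical below 0.05 rad and contact force between the fingers and oil_stone below 0.1 N), for 0.3 s.
At the end, for the whole second after the job is handed in: the drawer is latched: with nothing pushing it, it rests between 1 and 10 mm out from its zero and does not run out, and the stone lies flat in the nest, its centre within 5 mm of the nest's centre and its underside within 2 mm of the cork (value of joint stone_drawer between 0.001 and 0.01 m and velocity of joint stone_drawer below 0.01 m/s and horizontal distance between oil_stone and nest below 0.005 m and z of oil_stone in the frame of nest below 0.002 m and angle between oil_stone's own z axis and vertical below 0.05 rad); the robot touches nothing.
It fails at once if the robot presses on the box or its drawer with more than 10 N (contact force between the arm and stone_box above 10 N).
It fails at once if the fingers press on the box or its drawer with more than 10 N (contact force between the fingers and stone_box above 10 N).
It fails at once if the stone is dropped or forced into the drawer (more than 25 N between them) (contact force between oil_stone and stone_box above 25 N).
It fails at once if the brush, the needle file or the graver is moved by more than 15 mm (distance of any of bench_brush, needle_file, graver from where it was at the start of the episode above 0.015 m).
It also fails if it takes over 72 s, if anything falls off the work surface, if the arm or the gripper's body presses on something with over 40 N, if the wrist force passes 120 N, or if a joint passes its speed limit or range.

## Working session

There is one attempt and no reset: what is moved stays moved. The work goes in short steps, Python scripts to look and compute and a tool call to move; the robot and the scene stay as the last step left them, time stands still between calls to the robot, and variables do not carry over. Pictures are saved under pics/ and viewed, at most 10 in all, crops included, and the job is handed in when it is done.

Besides the shell and the picture viewer there is one more tool, called after "Emit:" as name(argument=value, ...) on one line, values as JSON. send_rows: Moves the arm, as the interface text tells. Its arguments: {"type":"object","properties":{"steps":{"type":"string"}},"required":["steps"]}

```bash
mkdir -p pics; python3 - <<'E'
from rig import monitor, cams, manip
import cv2
for n in("scene","top"):
    d=cams.read_camera(n); cv2.imwrite(f"pics/{n}0.png",d["frame"]); print(n,d["camera_matrix"],d["k1"],d["rvec"],d["tvec"])
s=monitor.sense(); print(s["t"],s["tcp_pos"],s["eef_rot"],s["width"],s["wrist_force"])
E
```

```text
scene [[531.2202137    0.         324.3891601 ]
 [  0.         531.2202137  247.87197956]
 [  0.           0.           1.        ]] -0.0479533951698959 [ 0.94974608 -2.23585792  1.2536675 ] [0.33916656 0.28085126 0.79414895]
top [[534.11322791   0.         319.45220462]
 [  0.         534.11322791 238.24107514]
 [  0.           0.           1.        ]] -0.006959095260191993 [ 2.15099951 -2.09359155  0.22518161] [-0.0652458   0.53849128  1.1167763 ]
0.1 [ 0.2285887  -0.6344021   0.23007314] [-3.09273357e+00 -5.40115453e-01  4.14832292e-04] 0.08519741463589509 [ 0.23620175  0.30230289 -0.21636949]
```

View pics/top0.png

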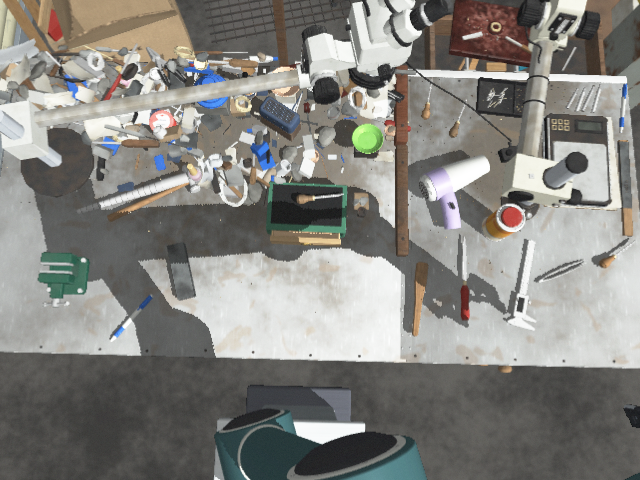

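View pics/scene0.png

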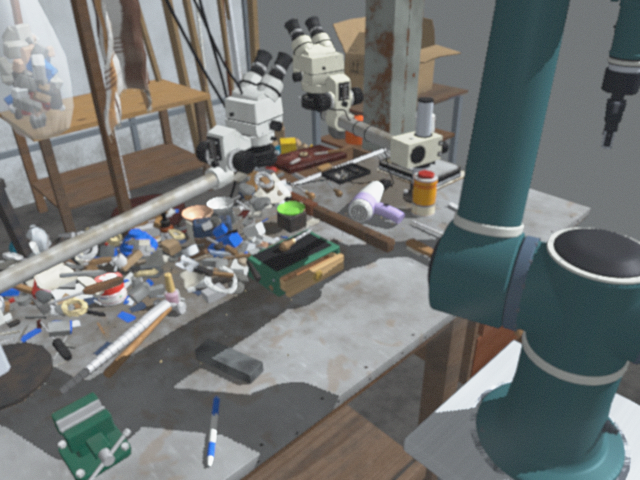

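The top picture shows the green box at columns 267–347, rows 183–235. The pale drawer front is at about (306,238), the stone at (180,271) and the brush at (419,299). The scene picture shows the stone at (230,362) and the box at (295,265).

```bash
cat > h.py <<'E'
import numpy as np, cv2
from scipy.spatial.transform import Rotation as R
def ray(d,px):
    K=d["camera_matrix"];k=d["k1"]
    D=np.array([k,0,0,0],float)
    u=cv2.undistortPoints(np.array(px,float).reshape(-1,1,2),K,D).reshape(-1,2)  # drawn=(1+k r^2)*ray
    Rm=cv2.Rodrigues(np.array(d["rvec"],float))[0]; t=np.array(d["tvec"],float).ravel()
    return -Rm.T@t, np.c_[u,np.ones(len(u))]@Rm
def plane(d,px,z):
    c,v=ray(d,px); return c+v*((z-c[2])/v[:,2])[:,None]
def proj(d,P):
    return cv2.projectPoints(np.array(P,float).reshape(-1,1,3),np.array(d["rvec"],float),np.array(d["tvec"],float),d["camera_matrix"],np.array([d["k1"],0,0,0],float))[0].reshape(-1,2)
E
python3 - <<'E'
from h import *
from rig import cams
d=cams.read_camera("top"); f=d["frame"]
cv2.imwrite("pics/c1.png",cv2.resize(f[170:310,150:360],None,fx=3.8,fy=3.8,interpolation=cv2.INTER_CUBIC))
print("cam",ray(d,[[320,240]])[0])
h=cv2.cvtColor(f,cv2.COLOR_BGR2HSV)
m=cv2.inRange(h,(60,80,30),(95,255,255)); m[:,:255]=0;m[:,355:]=0;m[:175]=0;m[245:]=0
p=cv2.findNonZero(m); r=cv2.minAreaRect(p); b=cv2.boxPoints(r); print("box",r,plane(d,b,.054).round(4).tolist())
w=cv2.inRange(h,(8,50,110),(28,200,255)); w[:,:255]=0;w[:,355:]=0;w[:225]=0;w[250:]=0
r=cv2.minAreaRect(cv2.findNonZero(w)); print("wood",r,plane(d,cv2.boxPoints(r),.045).round(4).tolist())
print(plane(d,[[180,271],[306,238]],.021))
E
```

```text
cam [ 0.30861619 -0.03905242  1.20193599]
box ((306.3492126464844, 208.90208435058594), (79.182861328125, 51.306331634521484), 2.4195094108581543) [[0.5488, 0.0675, 0.054], [0.666, 0.068, 0.054], [0.6636, -0.1092, 0.054], [0.5462, -0.1062, 0.054]]
wood ((297.69244384765625, 237.57357788085938), (85.0935287475586, 13.248353004455566), 2.4895529747009277) [[0.5286, 0.0912, 0.045], [0.5585, 0.0914, 0.045], [0.5555, -0.097, 0.045], [0.5257, -0.0963, 0.045]]
[[ 0.46372058  0.256651    0.021     ]
 [ 0.54643217 -0.02065406  0.021     ]]
```

View pics/c1.png

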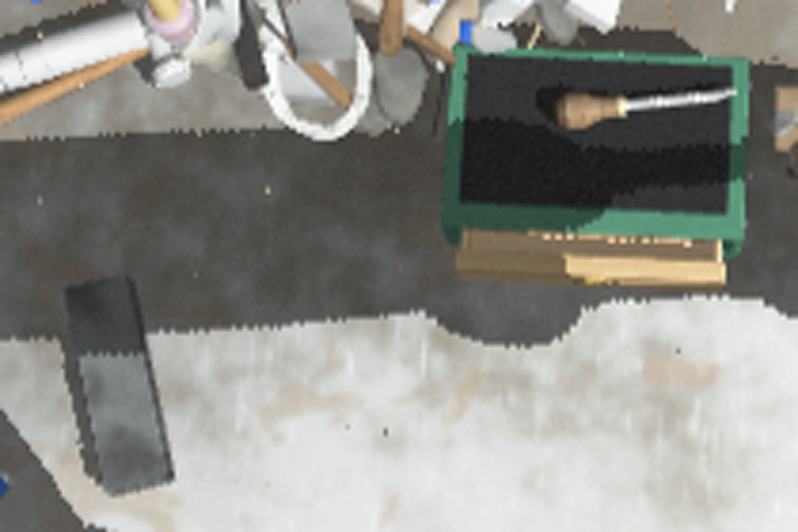

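The crop shows the stone's top face running from (98,284) to (135,488). The drawer front's outer edge runs from (457,265) to (725,265), and the box's back edge from (457,47) to (748,58).

```bash
python3 - <<'E'
from h import *
from rig import cams,monitor
d=cams.read_camera("top")
c=lambda L:[[150+(x+.5)/3.8-.5,170+(y+.5)/3.8-.5] for x,y in L]
print("stone",plane(d,c([(66,289),(131,278),(163,483),(105,495)]),.021).round(4).tolist())
print("boxback",plane(d,c([(457,47),(748,58)]),.054).round(4).tolist())
print("front",plane(d,c([(457,265),(725,265)]),.045).round(4).tolist(), "bottomedge",plane(d,c([(457,279),(725,284)]),.008).round(4).tolist())
Rm=R.from_rotvec(monitor.sense()["eef_rot"]).as_matrix(); print(Rm.round(3))
t=monitor.sense()["tcp_pos"]
for P in([.40,-.3,.2],[.42,-.022,.2]): print((Rm.T@(np.array(P)-t)*100).round(2))
E
```

```text
stone [[0.52, 0.2901, 0.021], [0.5277, 0.2524, 0.021], [0.4075, 0.2248, 0.021], [0.3997, 0.2577, 0.021]]
boxback [[0.6652, 0.0634, 0.054], [0.6637, -0.108, 0.054]]
front [[0.5362, 0.0585, 0.045], [0.5407, -0.0971, 0.045]] bottomedge [[0.535, 0.0612, 0.008], [0.5365, -0.0992, 0.008]]
[[ 0.941  0.339 -0.   ]
 [ 0.339 -0.941  0.001]
 [ 0.    -0.001 -1.   ]]
[ 27.46 -25.67   3.08]
[ 38.77 -51.14   3.12]
```

Emit:
send_rows(steps="3.2 -4.25 0 0 8.5;3.2 -4.25 0 0 8.5;3.2 -4.25 0 0 8.5;3.2 -4.25 0 0 8.5;3.2 -4.25 0 0 8.5;3.2 -4.25 0 0 8.5;3.2 -4.25 0 0 8.5;3.2 -4.25 0 0 8.5;3.2 -4.25 0 0 8.5;3.2 -4.25 0 0 8.5;3.2 -4.25 0 0 0;3.2 -4.25 0 0 0")

```text
t: 1.7
tcp_pos: [0.4174, -0.0234, 0.2315]
eef_rot: [3.094, 0.54, 0.001]
wrist_force: [1.3, -0.8, 0.7]
width: 0.0509
grasp_force: 0.0
```

Emit:
send_rows(steps="0 0 0 10 0;0 0 0 10 0;0 0 0 0 0;0 0 0 0 0")

```text
t: 2.2
tcp_pos: [0.4171, -0.0252, 0.2312]
eef_rot: [-3.142, 0.001, 0.0]
wrist_force: [0.4, 0.4, 0.3]
width: 0.0002
grasp_force: 0.0
```

```bash
python3 - <<'E'
from h import *
from rig import cams,monitor
d=cams.read_camera("wrist"); cv2.imwrite("pics/w1.png",d["frame"]); np.save("pics/w1.npy",d,allow_pickle=True)
s=monitor.sense(); print(s["tcp_pos"],R.from_rotvec(s["eef_rot"]).as_matrix().round(4),s["wrist_force"],s["width"],ray(d,[[320,240]]))
E
```

```text
[ 0.41709912 -0.0252556   0.23124279] [[ 1.     -0.0015 -0.    ]
 [-0.0015 -1.      0.    ]
 [-0.     -0.     -1.    ]] [-0.38017959  0.13629823  0.31496972] -8.588865826270494e-05 (array([ 0.49214317, -0.02484472,  0.37433039]), array([[-0.29873502, -0.02003431, -0.95436565]]))
```

View pics/w1.png

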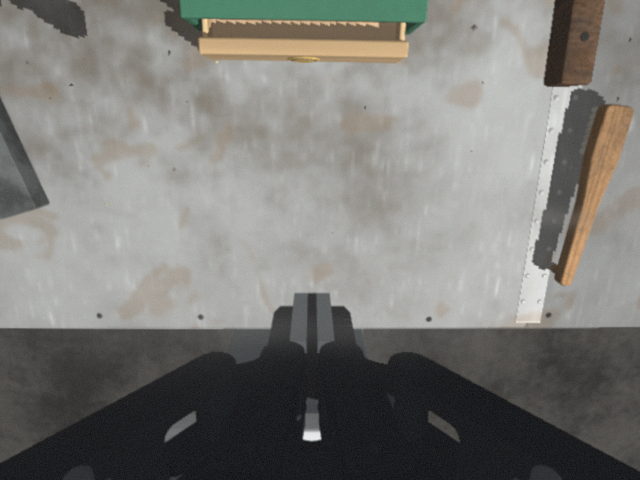

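The wrist picture shows the drawer front's top edge from (201,54) to (407,58), the brass disc at (304,59), and the box's front edge around row 20.

```bash
python3 - <<'E'
from h import *
d=np.load("pics/w1.npy",allow_pickle=True).item()
print(plane(d,[[201,54],[408,58],[202,37],[408,41],[304,59]],.045).round(4), plane(d,[[181,17],[427,22]],.054).round(4))
E
```

```text
[[ 0.5347  0.0581  0.045 ]
 [ 0.5319 -0.0968  0.045 ]
 [ 0.5464  0.0565  0.045 ]
 [ 0.5436 -0.096   0.045 ]
 [ 0.5311 -0.0189  0.045 ]] [[ 0.5581  0.0684  0.054 ]
 [ 0.5548 -0.1069  0.054 ]]
```

Emit:
send_rows(steps="0 -0.55 0 1 0;0 0 5 0 0;0 0 5 0 0;0 0 5 0 0;0 0 4 0 0;0 0 1.9 0 0;3 0 0 0 0;3 0 0 0 0;1.8 0 0 0 0;0.8 0 0 0 0;0 0 0 0 0;0 0 0 0 0")

```text
t: 3.75
tcp_pos: [0.502, -0.0212, 0.022]
eef_rot: [-3.141, 0.033, 0.002]
wrist_force: [-0.7, -0.9, -0.8]
width: -0.0001
grasp_force: 0.0
```

Emit:
send_rows(steps="0.1 0 0 0 0;0.1 0 0 0 0;0.1 0 0 0 0;0 0 0 0 0")

```text
t: 4.25
tcp_pos: [0.5063, -0.0214, 0.0224]
eef_rot: [3.141, -0.033, 0.0]
wrist_force: [0.2, 1.0, 0.3]
width: -0.0
grasp_force: 0.0
```

Emit:
send_rows(steps="0.2 0 0 0 0;0.2 0 0 0 0;0.2 0 0 0 0;0.2 0 0 0 0;0.2 0 0 0 0;0.1 0 0 0 0;0.1 0 0 0 0;0 0 0 0 0")

```text
t: 5.25
tcp_pos: [0.5183, -0.0217, 0.0223]
eef_rot: [3.141, -0.033, 0.0]
wrist_force: [0.1, 0.6, -0.2]
width: 0.0001
grasp_force: 0.0
```

Emit:
send_rows(steps="0.1 0 0 0 0;0.1 0 0 0 0;0 0 0 0 0")

```text
t: 5.62
tcp_pos: [0.5203, -0.0217, 0.0223]
eef_rot: [3.141, -0.033, 0.0]
wrist_force: [-0.3, -0.2, 0.5]
width: 0.0004
grasp_force: 0.0
```

Emit:
send_rows(steps="0.1 0 0 0 0;0.1 0 0 0 0;0 0 0 0 0")

```text
t: 6.0
tcp_pos: [0.5223, -0.0218, 0.0223]
eef_rot: [3.141, -0.033, 0.0]
wrist_force: [0.2, -0.1, -0.4]
width: -0.0002
grasp_force: 0.0
```

Emit:
send_rows(steps="0.1 0 0 0 0;0.1 0 0 0 0;0 0 0 0 0")

```text
t: 6.38
tcp_pos: [0.5234, -0.0217, 0.022]
eef_rot: [-3.141, 0.033, 0.003]
wrist_force: [-2.9, -0.6, 1.8]
width: 0.0003
grasp_force: 1.7
```

Emit:
send_rows(steps="0.1 0 0 0 0;0.1 0 0 0 0;0.1 0 0 0 0;0.1 0 0 0 0;0 0 0 0 0")

```text
t: 7.0
tcp_pos: [0.5281, -0.0218, 0.0221]
eef_rot: [-3.141, 0.033, 0.0]
wrist_force: [-3.4, 0.1, -0.5]
width: -0.0001
grasp_force: 1.4
```

Emit:
send_rows(steps="0.1 0 0 0 0;0.1 0 0 0 0;0 0 0 0 0")

```text
t: 7.38
tcp_pos: [0.5301, -0.0219, 0.0221]
eef_rot: [-3.141, 0.033, 0.0]
wrist_force: [-3.4, 1.0, -2.4]
width: 0.0003
grasp_force: 1.4
```

Emit:
send_rows(steps="0.1 0 0 0 0;0 0 0 0 0")

```text
t: 7.62
tcp_pos: [0.5312, -0.0219, 0.0222]
eef_rot: [-3.141, 0.033, 0.0]
wrist_force: [-3.0, 0.7, -2.5]
width: 0.0002
grasp_force: 1.4
```

Emit:
send_rows(steps="0.04 0 0 0 0")

```text
t: 7.75
tcp_pos: [0.5315, -0.022, 0.0222]
eef_rot: [-3.141, 0.033, 0.0]
wrist_force: [-2.8, -0.0, -1.7]
width: 0.0003
grasp_force: 1.4
```

Emit:
send_rows(steps="0.04 0 0 0 0")

```text
t: 7.88
tcp_pos: [0.5318, -0.0219, 0.0222]
eef_rot: [-3.141, 0.033, 0.001]
wrist_force: [-3.8, 0.7, -1.8]
width: 0.0001
grasp_force: 1.7
```

Emit:
send_rows(steps="0.03 0 0 0 0")

```text
t: 8.0
tcp_pos: [0.5321, -0.022, 0.0222]
eef_rot: [-3.141, 0.033, 0.001]
wrist_force: [-3.9, 1.1, -1.2]
width: -0.0001
grasp_force: 1.7
```

Emit:
send_rows(steps="0.03 0 0 0 0")

```text
t: 8.12
tcp_pos: [0.5324, -0.022, 0.0222]
eef_rot: [-3.141, 0.033, 0.001]
wrist_force: [-4.6, -0.1, -1.9]
width: -0.0001
grasp_force: 1.7
```

Emit:
send_rows(steps="0.03 0 0 0 0")

```text
t: 8.25
tcp_pos: [0.5328, -0.022, 0.0222]
eef_rot: [-3.141, 0.033, 0.0]
wrist_force: [-4.3, -0.4, -1.5]
width: 0.0002
grasp_force: 1.8
```

Emit:
send_rows(steps="0.03 0 0 0 0")

```text
t: 8.38
tcp_pos: [0.533, -0.022, 0.0222]
eef_rot: [-3.141, 0.033, 0.001]
wrist_force: [-5.2, -0.1, -2.2]
width: -0.0
grasp_force: 2.1
```

Emit:
send_rows(steps="0.03 0 0 0 0")

```text
t: 8.5
tcp_pos: [0.5331, -0.022, 0.0222]
eef_rot: [-3.141, 0.033, 0.001]
wrist_force: [-4.9, 0.5, -0.8]
width: -0.0001
grasp_force: 2.5
```

Emit:
send_rows(steps="-0.5 0 0 0 0;-1.5 0 0 0 0;-2 0 0 0 0;-2 0 0 0 0;-2 0 0 0 0;-2 0 0 0 0;-1.5 0 0 0 0;0 0 -4 0 8.5;0 0 -5 0 8.5;0 0 -5 0 8.5;0 0 -3 0 8.5;0 0 0 0 8.5")

```text
t: 10.0
tcp_pos: [0.4213, -0.0199, 0.1961]
eef_rot: [3.141, -0.033, 0.014]
wrist_force: [0.8, -1.3, -0.4]
width: 0.085
grasp_force: 0.0
```

```bash
python3 - <<'E'
from h import *
from rig import cams,monitor
d=cams.read_camera("wrist"); cv2.imwrite("pics/w2.png",d["frame"]); np.save("pics/w2.npy",d,allow_pickle=True)
E
```

```text
(no output)
```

View pics/w2.png

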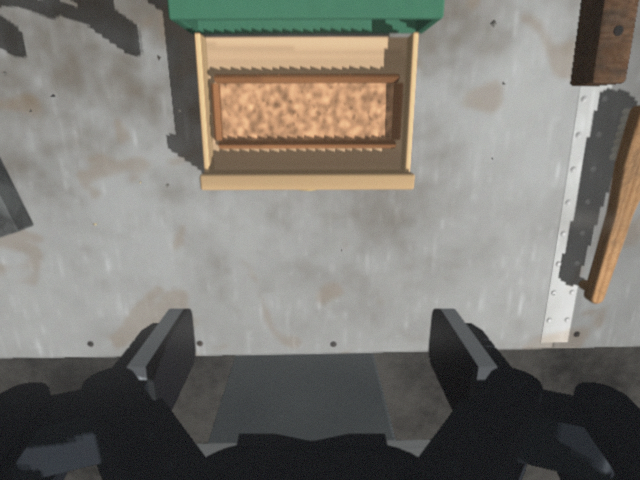

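The drawer is out. The cork nest spans about (217,82) to (396,142), and the wooden front's top face spans (202,174) to (414,188).

```bash
python3 - <<'E'
from h import *
from rig import monitor
d=np.load("pics/w2.npy",allow_pickle=True).item()
h=cv2.cvtColor(d["frame"],cv2.COLOR_BGR2HSV); 
print("front",plane(d,[[202,189],[414,189],[202,174],[414,174]],.045).round(4).tolist())
# brown rails mask
m=cv2.inRange(h,(5,120,60),(14,255,175)); m[:60]=0;m[160:]=0;m[:,:195]=0;m[:,420:]=0
p=cv2.findNonZero(m);r=cv2.minAreaRect(p);print(r,plane(d,cv2.boxPoints(r),.029).round(4).tolist(),plane(d,[r[0]],.029))
print("cork corners",plane(d,[[218,83],[393,83],[393,138],[218,138]],.021).round(4).tolist())
print("sides",plane(d,[[196,100],[418,100]],.04).round(4).tolist(),"stonecorner",plane(d,[[33,224]],.021))
E
```

```text
front [[0.4462, 0.0602, 0.045], [0.4432, -0.0948, 0.045], [0.4571, 0.0591, 0.045], [0.4541, -0.0943, 0.045]]
((306.0, 110.5), (73.0, 188.0), 90.0) [[0.5262, 0.0497, 0.029], [0.5236, -0.0847, 0.029], [0.4723, -0.0867, 0.029], [0.4751, 0.0541, 0.029]] [[ 0.49975228 -0.01694288  0.029     ]]
cork corners [[0.5207, 0.0476, 0.021], [0.5181, -0.0814, 0.021], [0.4785, -0.0828, 0.021], [0.4812, 0.0508, 0.021]]
sides [[0.5083, 0.0599, 0.04], [0.5052, -0.0958, 0.04]] stonecorner [[0.41653432 0.20856324 0.021     ]]
```

Emit:
send_rows(steps="-0.5 -5.5 0 0 7;-0.5 -5.5 0 0 7;-0.5 -5.5 0 0 7;-0.5 -5.5 0 0 7;-0.6 -5.6 0 0 7;0 0 0 -7.5 7;0 0 0 -7.5 7;0 0 0 0 7;0 0 0 0 7")

```text
t: 11.18
tcp_pos: [0.3977, 0.2564, 0.1912]
eef_rot: [3.119, 0.374, -0.002]
wrist_force: [0.1, 0.0, 0.2]
width: 0.0697
grasp_force: 0.0
```

```bash
python3 - <<'E'
from h import *
from rig import cams,monitor
d=cams.read_camera("wrist"); cv2.imwrite("pics/w3.png",d["frame"]); np.save("pics/w3.npy",d,allow_pickle=True)
s=monitor.sense(); print(s["tcp_pos"],R.from_rotvec(s["eef_rot"]).as_matrix().round(4).tolist(),s["qpos"])
E
```

```text
[0.39790517 0.25642688 0.19151888] [[0.9716, 0.2366, -0.001], [0.2366, -0.9716, -0.0005], [-0.0011, 0.0003, -1.0]] [ 5.19819488e-01 -9.30993310e-02  2.06502062e+00  1.97318911e-05
  1.17080172e+00  1.85173896e+00]
```

View pics/w3.png

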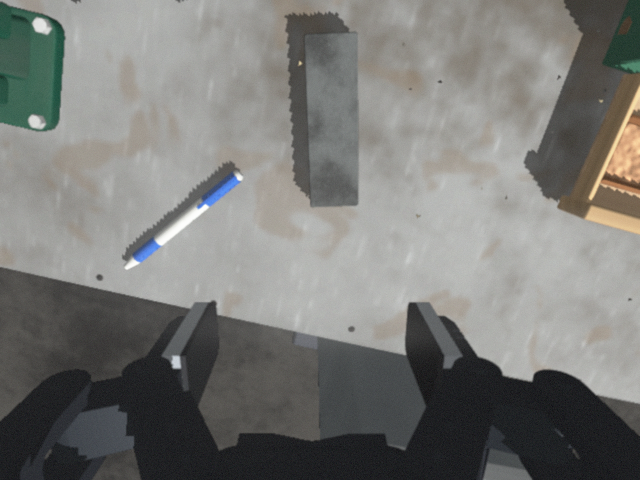

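The stone's top face has corners at (306,33), (357,32), (358,205) and (311,206).

```bash
python3 - <<'E'
from h import *
from rig import monitor
d=np.load("pics/w3.npy",allow_pickle=True).item()
P=plane(d,[[305.5,32.5],[357.5,32],[358,205],[310.5,206]],.021); print(P.round(4).tolist())
c=P.mean(0);a=(P[0]+P[1]-P[2]-P[3])[:2]; print(c,np.degrees(np.arctan2(a[1],a[0])),[np.linalg.norm(P[i]-P[i-1]) for i in range(4)])
s=monitor.sense();Rm=R.from_rotvec(s["eef_rot"]).as_matrix(); print((Rm.T@(c-s["tcp_pos"])*100).round(2),np.degrees(np.arctan2(Rm[1,0],Rm[0,0])))
E
```

```text
[[0.5221, 0.2916, 0.021], [0.5311, 0.2563, 0.021], [0.4118, 0.2227, 0.021], [0.4022, 0.2588, 0.021]]
[0.46680224 0.25738109 0.021     ] 15.522836024779654 [np.float64(0.12436495254272231), np.float64(0.036422361987447825), np.float64(0.12393728621638689), np.float64(0.03734851072801172)]
[ 6.74  1.53 17.05] 13.686185285783282
```

Emit:
send_rows(steps="3.4 0.8 4 0 7;3.34 0.73 4 0 7;0 0 4 -1.8 7;0 0 3.5 0 7;0 0 2 0 7;0 0 1 0 7;0 0 0 0 7;0 0 0 0 2;0 0 0 0 2;0 0 0 0 2;0 0 0 0 2;0 0 0 0 2")

```text
t: 12.72
tcp_pos: [0.4687, 0.2588, 0.0089]
eef_rot: [-3.112, -0.427, -0.004]
wrist_force: [-0.0, -0.6, 5.8]
width: 0.0366
grasp_force: 61.8
```

Emit:
send_rows(steps="0 0 0 0 2;0 0 -0.5 0 2;0 0 -1 0 2;0 0 -2 0 2;0 0 -3 0 2;0 0 -3 0 2;0 0 -3 0 2;0 0 -1 0 2;0 0 0 0 2")

```text
t: 13.85
tcp_pos: [0.4675, 0.2582, 0.1427]
eef_rot: [-3.112, -0.427, -0.002]
wrist_force: [0.2, 0.2, -3.8]
width: 0.0361
grasp_force: 60.9
```

Emit:
send_rows(steps="-0.7 4.5 0 0 2;-0.7 4.5 0 0 2;-0.7 4.6 0 0 2;-0.7 4.6 0 0 2;-0.7 4.6 0 0 2;-0.8 4.6 0 0 2;0 0 0 -10.4 2;0 0 0 -10.4 2;0 0 0 -10.4 2;0 0 0 -10.4 2;0 0 0 -10.4 2;0 0 0 -10.4 2")

```text
t: 15.35
tcp_pos: [0.498, -0.0172, 0.14]
eef_rot: [-2.433, -1.983, 0.005]
wrist_force: [-0.1, 0.1, -4.1]
width: 0.0361
grasp_force: 61.3
```

Emit:
send_rows(steps="0 0 0 -10.4 2;0 0 0 0 2;0 0 0 0 2")

```text
t: 15.72
tcp_pos: [0.4988, -0.0173, 0.1411]
eef_rot: [-2.254, -2.186, 0.002]
wrist_force: [0.1, 0.0, -3.8]
width: 0.0362
grasp_force: 61.3
```

```bash
python3 - <<'E'
from h import *
from rig import cams,monitor
d=cams.read_camera("wrist"); cv2.imwrite("pics/w4.png",d["frame"]); np.save("pics/w4.npy",d,allow_pickle=True)
t=cams.read_camera("top"); cv2.imwrite("pics/t4.png",t["frame"]); np.save("pics/t4.npy",t,allow_pickle=True)
s=monitor.sense(); print(s["tcp_pos"],R.from_rotvec(s["eef_rot"]).as_matrix().round(4).tolist(),s["qpos"])
E
```

```text
[ 0.49930002 -0.01731367  0.14172594] [[0.0296, 0.9996, -0.001], [0.9996, -0.0296, 0.0001], [0.0001, -0.001, -1.0]] [-8.45326941e-02  7.87338079e-03  2.06630971e+00  1.66758148e-05
  1.06839277e+00 -5.49751036e-02]
```

View pics/w4.png

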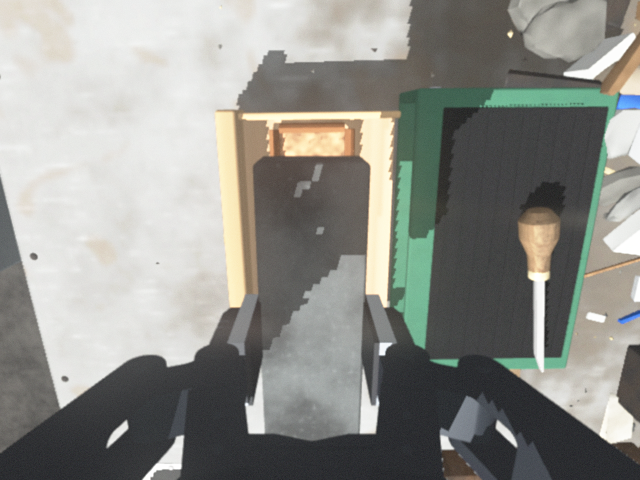

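The stone is held over the drawer, its far end's top edge at about (254,168)–(370,168) and the bottom edge at (262,157)–(362,157). It is aligned with the nest, whose cork shows at (315,142).

```bash
python3 - <<'E'
from h import *
from rig import monitor
d=np.load("pics/w4.npy",allow_pickle=True).item()
s=monitor.sense();Rm=R.from_rotvec(s["eef_rot"]).as_matrix()
c,v=ray(d,[[320,240]]); print(c,v, d["camera_matrix"][0,0])
for px,z in(([[254,168],[370,168]],.0125),([[262,157],[362,157]],-.0085)):
    P=plane(d,px,s["tcp_pos"][2]+z); print(((P-s["tcp_pos"])@Rm*1000).round(1).tolist(),np.linalg.norm(P[0]-P[1]))
print("drawer front outer/inner",plane(d,[[217,111],[229,306],[238,111],[247,300]],.045).round(4).tolist())
print("box front top",plane(d,[[401,97],[388,306]],.054).round(4).tolist())
h=cv2.cvtColor(d["frame"],cv2.COLOR_BGR2HSV)
print("cork end",plane(d,[[275,125],[353,125],[280,128],[348,128]],.029).round(4).tolist())
E
```

```text
[0.50163702 0.0579355  0.28426236] [[ 0.00991964 -0.29829906 -0.9546607 ]] 407.00977993740867
[[58.7, -18.5, -12.5], [58.7, 18.4, -12.5]] 0.03686589208266875
[[60.0, -18.4, 8.5], [60.0, 18.3, 8.5]] 0.036629035958947516
drawer front outer/inner [[0.4479, 0.0609, 0.045], [0.444, -0.06, 0.045], [0.4598, 0.0606, 0.045], [0.456, -0.0561, 0.045]]
box front top [[0.5494, 0.0651, 0.054], [0.5455, -0.0584, 0.054]]
cork end [[0.4788, 0.0519, 0.029], [0.526, 0.0505, 0.029], [0.4817, 0.0501, 0.029], [0.523, 0.0489, 0.029]]
```

Emit:
send_rows(steps="0.2 0.1 0 -0.3 2;0 0 3 0 2;0 0 3 0 2;0 0 2 0 2;0 0 1 0 2;0 0 0.6 0 2;0 0 0 0 2;0 0 0 0 2;0 0 0 0 2")

```text
t: 16.95
tcp_pos: [0.5014, -0.0155, 0.0471]
eef_rot: [2.245, 2.195, 0.002]
wrist_force: [0.5, 0.3, -3.6]
width: 0.0362
grasp_force: 61.3
```

```bash
python3 - <<'E'
from h import *
from rig import cams,monitor
d=cams.read_camera("wrist"); cv2.imwrite("pics/w5.png",d["frame"]); np.save("pics/w5.npy",d,allow_pickle=True)
s=monitor.sense(); print(s["tcp_pos"],R.from_rotvec(s["eef_rot"]).as_matrix().round(4).tolist(),s["wrist_force"])
cv2.imwrite("pics/w5.png",cv2.resize(d["frame"][50:400,150:500],None,fx=1.7,fy=1.7,interpolation=cv2.INTER_CUBIC))
E
```

```text
[ 0.50124966 -0.0154191   0.04693257] [[0.0225, 0.9997, 0.0012], [0.9997, -0.0225, -0.0001], [-0.0001, 0.0012, -1.0]] [-0.57176535  0.1027565  -3.45902649]
```

View pics/w5.png

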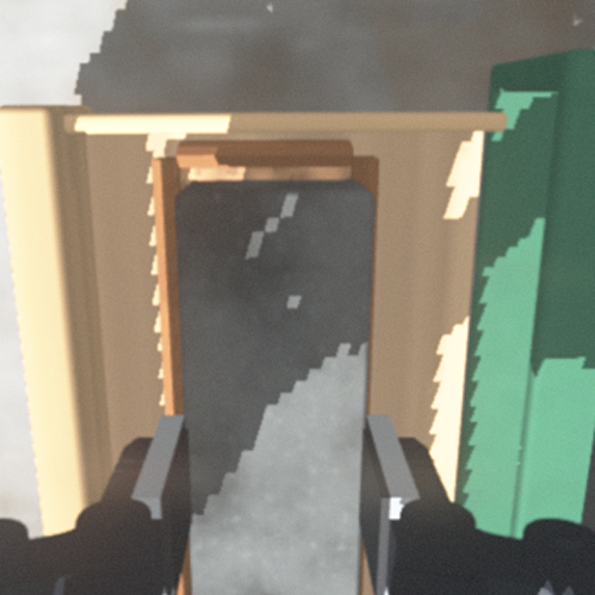

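The crop shows the nest rails' outer corners at (153,158) and (379,158) and the end stop at (178–352,142–165). The stone's end is at (176–374,188), so it sits a little too far right.

```bash
python3 - <<'E'
from h import *
d=np.load("pics/w5.npy",allow_pickle=True).item()
c=lambda L:[[150+(x+.5)/1.7-.5,50+(y+.5)/1.7-.5] for x,y in L]
r=lambda P:(P[:,:2]*1000).round(1).tolist()
print("rails outer far",r(plane(d,c([(153,158),(379,158)]),.029)),"left rail outer lower",r(plane(d,c([(165,415)]),.029)))
print("endstop inner/outer",r(plane(d,c([(178,142),(352,142),(178,165),(352,165)]),.029)))
print("stone top",r(plane(d,c([(176,190),(374,190)]),.0595)),"bottom",r(plane(d,c([(190,181),(360,181)]),.0385)))
print("front",r(plane(d,c([(0,108),(42,540),(48,108),(85,500)]),.045)),"box",r(plane(d,c([(490,70),(515,540)]),.054)))
E
```

```text
rails outer far [[475.3, 49.6], [526.8, 48.4]] left rail outer lower [[473.7, -14.3]]
endstop inner/outer [[481.2, 53.0], [520.6, 52.1], [480.9, 47.9], [520.6, 47.0]]
stone top [[484.4, 45.6], [521.5, 44.8]] bottom [[484.6, 45.1], [521.4, 44.3]]
front [[447.9, 61.2], [444.2, -39.7], [457.6, 60.9], [455.9, -28.8]] box [[543.5, 65.9], [556.3, -36.0]]
```

Emit:
send_rows(steps="-0.05 -0.2 0 0 2;0 0 0 0 2;0 0 0.25 0 2;0 0 0.25 0 2;0 0 0.25 0 2;0 0 0.25 0 2;0 0 0 0 2;0 0 0 0 2")

```text
t: 18.0
tcp_pos: [0.4987, -0.0158, 0.0363]
eef_rot: [-2.246, -2.196, 0.0]
wrist_force: [0.5, 0.2, -2.6]
width: 0.0365
grasp_force: 61.3
```

Emit:
send_rows(steps="0 0 0.15 0 2;0 0 0.15 0 2;0 0 0 0 2")

```text
t: 18.38
tcp_pos: [0.4985, -0.0158, 0.0331]
eef_rot: [-2.246, -2.196, 0.0]
wrist_force: [-0.3, 0.4, -3.6]
width: 0.0366
grasp_force: 61.3
```

Emit:
send_rows(steps="0 0 0.1 0 2;0 0 0.1 0 2;0 0 0 0 2")

```text
t: 18.75
tcp_pos: [0.4986, -0.0158, 0.0312]
eef_rot: [-2.246, -2.196, 0.0]
wrist_force: [0.7, 0.4, -3.1]
width: 0.0359
grasp_force: 61.3
```

Emit:
send_rows(steps="0 0 0.1 0 2;0 0 0.05 0 2;0 0 0 0 2")

```text
t: 19.12
tcp_pos: [0.4987, -0.0158, 0.0299]
eef_rot: [-2.246, -2.196, 0.0]
wrist_force: [0.6, -0.2, -1.3]
width: 0.0362
grasp_force: 61.6
```

Emit:
send_rows(steps="0 0 0.08 0 2;0 0 0 0 2")

```text
t: 19.38
tcp_pos: [0.4995, -0.0159, 0.0299]
eef_rot: [2.246, 2.196, 0.001]
wrist_force: [-1.0, 0.1, 5.5]
width: 0.0363
grasp_force: 62.3
```

Emit:
send_rows(steps="0 0 -0.03 0 2;0 0 0 0 2;0 0 0 0 5;0 0 0 0 5;0 0 0 0 5;0 0 0 0 5;0 0 0 0 5")

```text
t: 20.25
tcp_pos: [0.4987, -0.0158, 0.0292]
eef_rot: [-2.246, -2.196, 0.0]
wrist_force: [-0.3, 0.0, -0.1]
width: 0.0495
grasp_force: 0.0
```

Emit:
send_rows(steps="0 0 -0.5 0 5;0 0 -1.5 0 5;0 0 -3 0 5;0 0 -4 0 5;0 0 -5 0 5;0 0 0 0 5;0 0 0 0 5")

```text
t: 21.12
tcp_pos: [0.4988, -0.0159, 0.1701]
eef_rot: [2.245, 2.196, 0.001]
wrist_force: [-0.4, -0.1, -0.7]
width: 0.0498
grasp_force: 0.0
```

```bash
python3 - <<'E'
from h import *
from rig import cams,monitor
d=cams.read_camera("wrist"); cv2.imwrite("pics/w6.png",d["frame"]); np.save("pics/w6.npy",d,allow_pickle=True)
s=monitor.sense(); print(s["tcp_pos"],s["wrist_force"])
cv2.imwrite("pics/w6.png",cv2.resize(d["frame"][60:410,150:550],None,fx=1.7,fy=1.7,interpolation=cv2.INTER_CUBIC))
E
```

```text
[ 0.49803509 -0.01576587  0.16895903] [-1.26841315 -0.23779393 -0.71371909]
```

View pics/w6.png

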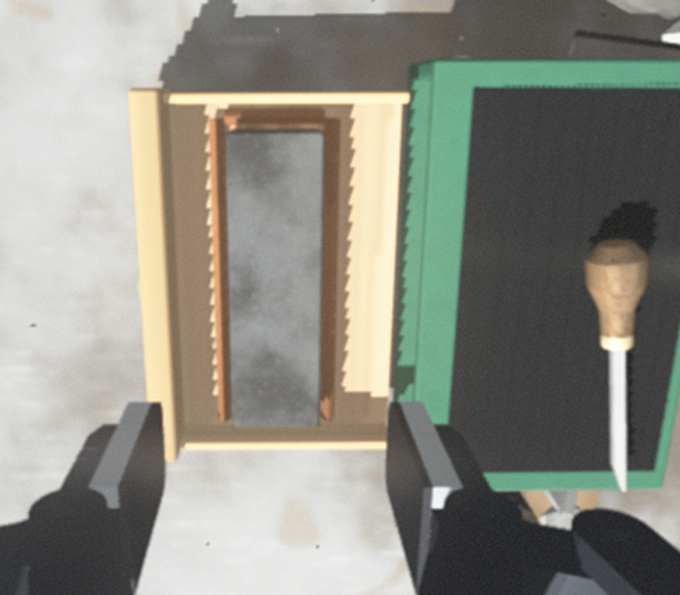

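The stone lies between the rails, its top face running from (226–323,131) to (231–320,425) in the crop. I'll check its centre and height numerically.

```bash
python3 - <<'E'
from h import *
d=np.load("pics/w6.npy",allow_pickle=True).item()
c=lambda L:[[150+(x+.5)/1.7-.5,60+(y+.5)/1.7-.5] for x,y in L]
P=plane(d,c([(226,131),(323,131),(320,425),(231,425)]),.042); print((P*1000).round(1).tolist(),P.mean(0))
print((plane(d,c([(130,90),(148,400)]),.045)*1000).round(1).tolist(),"rails",(plane(d,c([(211,118),(340,118),(217,418),(334,418)]),.029)*1000).round(1).tolist())
E
```

```text
[[481.9, 45.2, 42.0], [518.9, 44.4, 42.0], [517.5, -79.6, 42.0], [478.8, -78.8, 42.0]] [ 0.4992726  -0.01717709  0.042     ]
[[447.0, 61.0, 45.0], [444.4, -64.8, 45.0]] rails [[475.2, 49.7, 29.0], [526.6, 48.6, 29.0], [471.6, -81.7, 29.0], [524.6, -82.9, 29.0]]
```

Emit:
send_rows(steps="-0.2 -4.9 0 0 0;0 -5 0 0 0;0 0 0 10 0;0 0 0 10 0;0 0 0 10 0;0 0 0 10 0;0 0 0 10 0;0 0 0 10 0;0 0 0 10 0;0 0 0 10 0;0 0 0 10 0;0 0 0 0 0")

```text
t: 22.68
tcp_pos: [0.3984, -0.0155, 0.1677]
eef_rot: [-3.141, 0.032, 0.005]
wrist_force: [0.3, 0.3, -0.4]
width: 0.0001
grasp_force: 0.0
```

Emit:
send_rows(steps="0 0 5 0 0;0 0 5 0 0;0 0 3 0 0;0 0 1.8 0 0;0 0 0 0 0;0 0 0 0 0")

```text
t: 23.42
tcp_pos: [0.3999, -0.0156, 0.0216]
eef_rot: [-3.141, 0.033, -0.0]
wrist_force: [0.6, -0.0, -0.4]
width: 0.0002
grasp_force: 0.0
```

Emit:
send_rows(steps="1 0.3 0 0 0;1 0 0 0 0;0.6 0 0 0 0;0.1 0 0 0 0;0.1 0 0 0 0;0.1 0 0 0 0;0.1 0 0 0 0;0.1 0 0 0 0;0.1 0 0 0 0;0.1 0 0 0 0;0.1 0 0 0 0;0.1 0 0 0 0")

```text
t: 24.92
tcp_pos: [0.434, -0.0193, 0.0211]
eef_rot: [-3.141, 0.035, 0.002]
wrist_force: [-2.1, -0.5, 1.7]
width: -0.0003
grasp_force: 1.0
```

Emit:
send_rows(steps="0.1 0 0 0 0;0.1 0 0 0 0;0.15 0 0 0 0;0.15 0 0 0 0;0.15 0 0 0 0;0.15 0 0 0 0;0.15 0 0 0 0;0.15 0 0 0 0")

```text
t: 25.92
tcp_pos: [0.4455, -0.0196, 0.0212]
eef_rot: [-3.141, 0.035, 0.001]
wrist_force: [-1.9, 1.1, -1.4]
width: -0.0002
grasp_force: 1.1
```

Emit:
send_rows(steps="0.2 0 0 0 0;0.2 0 0 0 0;0.2 0 0 0 0;0.2 0 0 0 0;0.2 0 0 0 0;0.2 0 0 0 0;0.2 0 0 0 0;0.2 0 0 0 0;0.2 0 0 0 0;0.2 0 0 0 0;0.2 0 0 0 0;0.2 0 0 0 0")

```text
t: 27.42
tcp_pos: [0.4697, -0.0202, 0.0213]
eef_rot: [-3.141, 0.035, 0.0]
wrist_force: [-2.5, 1.9, -2.1]
width: -0.0003
grasp_force: 1.3
```

Emit:
send_rows(steps="0.2 0 0 0 0;0.2 0 0 0 0;0.2 0 0 0 0;0.2 0 0 0 0;0.2 0 0 0 0;0.2 0 0 0 0;0.2 0 0 0 0;0.2 0 0 0 0;0.15 0 0 0 0;0.15 0 0 0 0;0.1 0 0 0 0;0.1 0 0 0 0")

```text
t: 28.92
tcp_pos: [0.4906, -0.0206, 0.0213]
eef_rot: [-3.141, 0.035, 0.0]
wrist_force: [-3.7, 2.8, 0.3]
width: -0.0002
grasp_force: 1.6
```

Emit:
send_rows(steps="0.1 0 0 0 0;0.1 0 0 0 0;0.1 0 0 0 0;0.1 0 0 0 0;0.1 0 0 0 0;0.1 0 0 0 0;0.1 0 0 0 0;0.1 0 0 0 0;0.1 0 0 0 0;0.1 0 0 0 0;0.1 0 0 0 0;0.1 0 0 0 0")

```text
t: 30.42
tcp_pos: [0.5026, -0.0209, 0.0213]
eef_rot: [-3.141, 0.035, 0.0]
wrist_force: [-4.9, 3.5, 0.6]
width: -0.0003
grasp_force: 2.0
```

Emit:
send_rows(steps="0 -0.04 0 0 0;0 0 0 0 0;0 0 0 0 0")

```text
t: 30.8
tcp_pos: [0.5028, -0.0208, 0.0213]
eef_rot: [3.141, -0.035, 0.001]
wrist_force: [-3.0, 1.2, -2.0]
width: -0.0
grasp_force: 1.4
```

Good, the lateral force has dropped. I'll continue with a slight y correction.

Emit:
send_rows(steps="0.1 -0.01 0 0 0;0.1 0 0 0 0;0.1 0 0 0 0;0.1 -0.01 0 0 0;0.1 0 0 0 0;0.1 0 0 0 0;0.1 -0.01 0 0 0;0.1 0 0 0 0;0.1 0 0 0 0;0.1 -0.01 0 0 0;0.1 0 0 0 0;0.1 0 0 0 0")

```text
t: 32.3
tcp_pos: [0.5147, -0.0204, 0.0212]
eef_rot: [3.141, -0.035, -0.0]
wrist_force: [-3.1, -2.1, -0.6]
width: -0.0002
grasp_force: 1.7
```

Emit:
send_rows(steps="0.1 -0.01 0 0 0;0.1 0 0 0 0;0.1 0 0 0 0;0.1 -0.01 0 0 0;0.1 0 0 0 0;0.1 0 0 0 0;0.1 -0.01 0 0 0;0.1 0 0 0 0;0.1 0 0 0 0;0.1 -0.01 0 0 0;0 0 0 0 0")

```text
t: 33.67
tcp_pos: [0.5249, -0.0201, 0.0213]
eef_rot: [-3.141, 0.035, -0.001]
wrist_force: [-2.3, -1.2, -0.6]
width: -0.0005
grasp_force: 1.4
```

Emit:
send_rows(steps="0.1 0 0 0 0;0.1 0 0 0 0;0.1 0 0 0 0;0.1 0 0 0 0;0.1 0 0 0 0;0 0 0 0 0")

```text
t: 34.42
tcp_pos: [0.53, -0.0202, 0.0213]
eef_rot: [-3.141, 0.035, -0.001]
wrist_force: [-2.1, -0.5, -0.5]
width: 0.0004
grasp_force: 1.2
```

Emit:
send_rows(steps="0.05 0 0 0 0;0.05 0 0 0 0;0 0 0 0 0")

```text
t: 34.8
tcp_pos: [0.5309, -0.0203, 0.0213]
eef_rot: [-3.141, 0.035, -0.001]
wrist_force: [-1.8, -0.0, -1.3]
width: -0.0
grasp_force: 1.0
```

Emit:
send_rows(steps="0.04 0 0 0 0")

```text
t: 34.92
tcp_pos: [0.5313, -0.0203, 0.0213]
eef_rot: [-3.141, 0.035, -0.001]
wrist_force: [-1.0, -0.1, -0.7]
width: -0.0001
grasp_force: 0.8
```

Emit:
send_rows(steps="0.04 0 0 0 0")

```text
t: 35.05
tcp_pos: [0.5313, -0.0203, 0.0213]
eef_rot: [-3.141, 0.035, 0.0]
wrist_force: [-3.0, 0.5, -0.2]
width: -0.0
grasp_force: 1.7
```

Emit:
send_rows(steps="0.04 0 0 0 0")

```text
t: 35.17
tcp_pos: [0.5316, -0.0203, 0.0213]
eef_rot: [-3.141, 0.035, 0.001]
wrist_force: [-3.4, 0.8, 0.6]
width: -0.0001
grasp_force: 1.8
```

Emit:
send_rows(steps="0.03 0 0 0 0")

```text
t: 35.3
tcp_pos: [0.532, -0.0203, 0.0213]
eef_rot: [-3.141, 0.035, 0.001]
wrist_force: [-3.3, -0.1, 1.0]
width: -0.0001
grasp_force: 1.8
```

Emit:
send_rows(steps="0.03 0 0 0 0")

```text
t: 35.42
tcp_pos: [0.5324, -0.0203, 0.0213]
eef_rot: [-3.141, 0.035, 0.0]
wrist_force: [-3.8, 0.6, 0.8]
width: -0.0001
grasp_force: 1.8
```

Emit:
send_rows(steps="0.03 0 0 0 0")

```text
t: 35.55
tcp_pos: [0.5327, -0.0203, 0.0213]
eef_rot: [-3.141, 0.035, 0.0]
wrist_force: [-4.1, 1.0, 0.5]
width: 0.0
grasp_force: 1.8
```

Emit:
send_rows(steps="0.03 0 0 0 0")

```text
t: 35.67
tcp_pos: [0.5329, -0.0203, 0.0213]
eef_rot: [-3.141, 0.035, 0.0]
wrist_force: [-4.6, 1.0, 1.9]
width: -0.0001
grasp_force: 2.1
```

Same rise as on opening, so this is the buffer. One small step more, then a slow retreat.

Emit:
send_rows(steps="0.02 0 0 0 0")

```text
t: 35.8
tcp_pos: [0.5331, -0.0203, 0.0213]
eef_rot: [-3.141, 0.035, 0.001]
wrist_force: [-4.8, 0.4, 2.8]
width: -0.0
grasp_force: 2.3
```

Emit:
send_rows(steps="-0.1 0 0 0 0;-0.1 0 0 0 0;-0.1 0 0 0 0;-0.1 0 0 0 0;-0.1 0 0 0 0;-0.1 0 0 0 0;-0.1 0 0 0 0;-0.1 0 0 0 0;-0.1 0 0 0 0;-0.2 0 0 0 0;-0.2 0 0 0 0;0 0 0 0 0")

```text
t: 37.3
tcp_pos: [0.5209, -0.0204, 0.0217]
eef_rot: [3.141, -0.035, 0.003]
wrist_force: [-0.1, 0.2, -0.4]
width: 0.0004
grasp_force: 0.0
```

No force at 0.521, so the drawer has latched. I'll back off, raise and check.

Emit:
send_rows(steps="-1 0 0 0 0;-3 0 0 0 0;-5 0 0 0 0;-2 0 0 0 0;0 0 -5 0 0;0 0 -5 0 0;0 0 -5 0 0;0 0 -5 0 0;0 0 0 0 0;0 0 0 0 0;0 0 0 0 0")

```text
t: 38.67
tcp_pos: [0.4088, -0.0175, 0.2194]
eef_rot: [-3.141, 0.035, 0.005]
wrist_force: [0.2, 0.3, 0.1]
width: -0.0
grasp_force: 0.0
```

```bash
python3 - <<'E'
from h import *
from rig import cams,monitor
d=cams.read_camera("wrist"); f=d["frame"]
h=cv2.cvtColor(f,cv2.COLOR_BGR2HSV); s=monitor.sense(); print(s["tcp_pos"],s["wrist_force"])
w=cv2.inRange(h,(8,60,110),(28,200,255)); w[:,:190]=0;w[:,420:]=0
rows=np.where((w>0).sum(1)>120)[0]; print(rows.min(),rows.max(),plane(d,[[304,rows.max()+1]],.045))
P=proj(d,[[.5333,-.0195,.045],[.445,-.0175,.045]]); print(P)
E
```

```text
[ 0.40889821 -0.01752439  0.21937038] [ 0.43132608  0.63872233 -0.40195224]
3 46 [[ 0.52883399 -0.0140451   0.045     ]]
[[311.48725163  40.03088033]
 [311.34949731 164.67537767]]
```

```bash
python3 -c "
from rig import manip
print(manip.hand_in())"
```

```text
the job is handed in; nothing more can be done
None
```

The oil stone lies flat in its nest and the drawer is pushed in and latched. The highest force I read while pressing was about 6 N, at about 39 s I handed the job in, and the hand-in call gave no verdict.

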